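# Set a board's overhang for the saw cut and hold it down

### The job

Swing the cam lever fully open so that its nose no longer shuts the channel, then slide the board straight out between the two guide blocks, past the edge of the sawing stand, until its outer end is level with the pointer's blade. So far out the board would tip over the edge, so never let it tip, and finish still holding the board with the gripper, flat and still on the stand, ready for the cut. Leave the drill, the can, the birdhouse and the hammer where they are.

Things in the scene. Friction and masses are not known exactly. Their poses are not given: they have to be found in the camera images.
- stand: Low fixed plywood sawing stand: deck 400 long x 160 wide, top 60 mm above the table. Origin: at table height below the middle of the outer deck edge; +x outward over that edge (the way the board slides), +y left looking outward, z up; deck from x=-400 to 0. Nothing lies under the overhang. A flat steel rule, top level with the deck, runs out beside the board's path (y=52 to 78, to x=+280).
- stand_edge (a point): Middle of the outer deck edge, on the deck's top surface (stand x=0, y=0, z=60 mm).
- guides (a point): Midpoint between the two low guide blocks, at deck height (stand x=-35, y=0, z=60 mm). Each block is 50 long, 14 wide, 10 high, from x=-60 to -10; their inner faces are at y=+31.5 and -31.5: a channel 63 mm wide that the board passes through.
- board: Loose brown hardwood board, 340 x 55 x 20 thick, 180 to 370 g, lying on the deck along the stand's x. Origin: centre of its underside; +x to its outer end (nearer the guide blocks), z up. Its outer end starts 35 to 80 mm inside the deck edge. Past an overhang of half its length (170 mm) it tips if not held down.
- board_end (a point): Middle of the top edge of the board's outer end face (board x=+170, z=20 mm).
- board_tail (a point): Middle of the top edge of the board's inner end face (board x=-170, z=20 mm). At the finish it is 105 to 145 mm inside the deck edge, so the last 45 to 85 mm of board is clear of the guide blocks and can be gripped across its 55 mm width or pressed from above.
- pointer: Length pointer, does not move: an aluminium saddle on the steel rule with a thin upright dark blade (3 mm thick along x, its top 44.5 mm above the deck) beside the board's path. Origin: on the channel's centreline at deck height, in the blade's plane; axes parallel to the stand's. Its x in the stand's frame is the overhang wanted, 195 to 235 mm.
- pointer_blade (a point): Top corner of the blade nearest to the board (pointer x=0, y=+36, z=44.5 mm); the blade runs from y=36 to 58, the saddle from y=48 to 82 (22 long, 12 high).
- cam (a joint): Angle of the steel cam lever on its upright pivot, rad. 0 = locked: nose across the channel ahead of the board, handle pointing away from the board (stand -y). 1.57 = fully open (end stop): handle pointing outward (stand +x), nose beside the channel. Grows anticlockwise from above, starts at 0 to 0.2, stays where left; takes about 1 N at the knob. The board cannot push it open.
- cam_pivot (a point): Axis of the cam lever, at the top of its hub, 21.5 mm above the deck (stand x=+15, y=-56, z=81.5 mm).
- cam_knob (a point): Top centre of the upright round black knob at the end of the lever's handle: 18 mm diameter, from 11.5 to 53.5 mm above the deck (the flat arm lies 11.5 to 19.5 mm above it), axis 78 mm from the pivot's. Clear air down to the table around it; the pivot's bracket ends 24 mm from the pivot axis on that side.
- drill: Bystander: cordless drill with orange and black housing standing on its battery, 200 mm tall, beyond the work. Leave alone.
- can: Bystander: white can, 64 mm diameter, 170 mm tall. Leave alone.
- birdhouse: Bystander: log-cabin birdhouse of brown wood on a base 150 x 120, about 150 mm tall. Leave alone.
- hammer: Bystander: hammer lying on the table. Leave alone.

How it is judged:
On the way, in this order (a step that is already met when the one before it is completed fails the run):
1. the cam lever is swung open (at least 1.3 rad) (value of joint cam above 1.3 rad), for 0.2 s.
2. the board is out past its balance point (overhang over 172 mm), lying flat on the stand, and held by the gripper (x of board_end in the frame of stand above 0.172 m and angle between board's own z axis and vertical below 0.06 rad and contact force between the fingers and board above 0.5 N), for 0.2 s.
At the end, for the whole second after the job is handed in: Lever over 1.3 rad; board end within 5 mm of the blade's plane and 15 mm of the channel's centreline; board flat (under 0.05 rad), at deck height (5 mm), still (under 10 mm/s), held or pressed by the fingers (over 0.5 N), not leaning on the pointer (under 0.3 N) (value of joint cam above 1.3 rad and x of board_end in the frame of pointer between -0.005 and 0.005 m and y of board_end in the frame of pointer between -0.015 and 0.015 m and z of board in the frame of stand between 0.055 and 0.065 m and angle between board's own z axis and vertical below 0.05 rad and linear speed of board below 0.01 m/s and contact force between the fingers and board above 0.5 N and contact force between board and pointer below 0.3 N); the arm keeps its last pose, push and grip.
It fails at once if the board tips (more than 0.15 rad) (angle between board's own z axis and vertical above 0.15 rad).
It fails at once if a bystander is moved by more than 30 mm (distance of any of drill, can, birdhouse, hammer from where it was at the start of the episode above 0.03 m).
It also fails if it takes over 58 s, if anything falls off the work surface, if the arm or the gripper's body presses on something with over 40 N, if the wrist force passes 120 N, or if a joint passes its speed limit or range.

### The arm

A 7-joint arm with a two-finger parallel gripper is mounted at the origin on the work surface. World frame = base frame: x ahead of the robot, y to its left, z up, the work surface at z = 0. Lengths are in m, angles in rad, forces in N, time in s.
With the tool pointing down it reaches from about 0.425 to 0.825 m from the base axis. Payload 3.6 kg.
Tool frame: the origin (TCP) lies between the finger pads; the fingertips stand 17 mm ahead of it and the grasp point (between the pads) lies 2 mm behind it; z points along the fingers, y is the line along which they close (so a half turn about z gives the same grasp; the last joint's range is limited). The gripper opens to 85 mm and grips with 20 to 120 N. Pads are 22 mm wide; open, the fingers measure 114 mm over their backs; the gripper's body (76 mm by 85 mm) begins 54 mm behind the grasp point. The pads swing forward as they close: fully open they stand 13 mm farther back than shut.
Start: joints at [1.155, 0.615, -0.013, 1.423, 0.008, 1.103, -0.04], TCP at [0.247, -0.601, 0.248] pointing down, gripper open.
Joint ranges: [-3.12, 3.12], [-0.3, 2.06], [-1.34, 1.32], [0.26, 2.42], [-1.36, 4.5], [0.01, 1.98], [-2.84, 2.84]. Speed limits (rad/s): [2.79, 2.79, 3.14, 3.14, 3.14, 3.14, 3.14].

### API

Orientations are given as [roll, pitch, yaw] about the fixed x, y, z axes, in that order (R = Rz(yaw) Ry(pitch) Rx(roll)).
In Python, from plant import env gives the robot as it stands.
- The arm moves only by the shell command python3 -m pendant 'ROWS' [FORCE]. ROWS is JSON, a list of rows, each an object with "hand": the opening, from 0 (shut) to 1 (fully open); "slide": the shift along the tool's x, y, z scaled (see below), a list of three; "roll": the turn about the tool's z scaled (see below). In form: [{"hand": hand, "slide": [tx, ty, tz], "roll": roll}, ...]. A call has 1 to 5 rows; each row shifts and turns the commanded pose from where the row before left it, along the tool's axes as they then stand; what a row does not reach is not made up. The controller multiplies each number of a shift by 0.05 m and each number of a turn by 6 degrees. A row lasts 1/8 s, in which the tool goes at most 62.5 mm and 10.7 degrees, less where a joint would pass 70% of its speed; a pose out of reach is approached as far as the arm can. A call with a number of a shift or a turn outside -1 to 1 is refused whole. A call with a gripper value outside its range is refused whole. The fingers move at their own pace and stop on an object; FORCE is the grip in N (left out, the last holds). Time passes only in rows, so rows that do not move let the fingers close. It gives the time, the measured TCP pose, the force, the opening and the grip force at its end, in the units of the state.
- env.read_state(): the state, without advancing time (a new reading comes with each control period).
- env.grab_frame(name): name is "side" or "top" or "wrist"; returns a dict with "pixels" (480x640x3 uint8, red, green, blue), "depth" (480x640 float32, m along the optical axis (not along the pixel's ray), 0 where there is no reading), "mtx" (3x3 intrinsics, pixels), "world_from_camera" (4x4, takes a point from camera to world coordinates). Camera axes: x right, y up, looking along -z (the intrinsics and any distortion apply to the point x, -y, -z); pixel columns grow to the right and rows downward; lengths in m; the calibration is good to about 2 mm. A picture is of the moment at which its call begins.
- env.job_done(): hands the job in; it is judged then, once.
The state is a dict: "time": time; "joint_pos": joint angles; "qd": joint speeds; "joint_torque": joint torques, N m; "tool_pos": TCP position; "orientation": TCP orientation; "ft_force": force on the tool from outside, world axes, zero at the start; "torque": the same for the moment, N m; "gripper_width": finger opening in m; "grip_force": force on a finger pad.
Only numpy, scipy, OpenCV 4.12 (cv2) and the standard library are available. Lean on these libraries where they do the work, as an engineer would, in place of code of your own. Each camera call takes 0.05 s, during which the arm holds its last target. There are 200 camera calls.

## Working session

There is one attempt and no reset: what is moved stays moved. The work goes in short steps, Python scripts to look and compute and a shell command to move; the robot and the scene stay as the last step left them, time stands still between calls to the robot, and variables do not carry over. Pictures are saved under pics/ and viewed, at most 12 in all, crops included, and the job is handed in when it is done.

```bash
ls; mkdir -p pics; cat > h.py <<'E'
import numpy as np, cv2
from plant import env
def world(f,u,v,d=None):
    K=f["mtx"]; 
    if d is None: d=f["depth"][int(v),int(u)]
    p=np.array([(u-K[0,2])/K[0,0]*d, -(v-K[1,2])/K[1,1]*d, -d,1])
    return (f["world_from_camera"]@p)[:3]
def cloud(f):
    K=f["mtx"]; d=f["depth"]; v,u=np.mgrid[:480,:640]
    P=np.stack([(u-K[0,2])/K[0,0]*d,-(v-K[1,2])/K[1,1]*d,-d],-1)
    T=f["world_from_camera"]; return P@T[:3,:3].T+T[:3,3]
def proj(f,p):
    T=np.linalg.inv(f["world_from_camera"]); c=T[:3,:3]@p+T[:3,3]; K=f["mtx"]
    return K[0,0]*c[0]/-c[2]+K[0,2], K[1,1]*c[1]/c[2]+K[1,2]
E
python3 - <<'E'
from h import *
for n in ("top","side"):
    f=env.grab_frame(n); cv2.imwrite(f"pics/{n}0.png",f["pixels"][:,:,::-1]); np.savez(f"{n}0.npz",**f)
    print(f["world_from_camera"].round(3),f["mtx"].round(1), [k for k in f])
print(env.read_state())
E
```

```text
pics
[[-0.011  0.996 -0.089  0.411]
 [-1.    -0.011 -0.002 -0.011]
 [-0.003  0.088  0.996  1.571]
 [ 0.     0.     0.     1.   ]] [[584.6   0.  314.2]
 [  0.  584.6 231.2]
 [  0.    0.    1. ]] ['pixels', 'depth', 'mtx', 'world_from_camera']
[[-0.954  0.208 -0.218  0.272]
 [-0.301 -0.632  0.714  0.852]
 [ 0.01   0.746  0.665  0.881]
 [ 0.     0.     0.     1.   ]] [[451.5   0.  317.3]
 [  0.  451.5 236.9]
 [  0.    0.    1. ]] ['pixels', 'depth', 'mtx', 'world_from_camera']
{'time': 0.1, 'joint_pos': array([ 1.15450343,  0.61581368, -0.0126421 ,  1.42477114,  0.00807495,
        1.10341403, -0.04039295]), 'qd': array([-0.00070717, -0.00131684,  0.00013881, -0.00320343, -0.00034636,
       -0.00027986,  0.00136426]), 'joint_torque': array([ 6.55977892e-04, -4.70385110e+01,  2.60067573e-01, -1.71571201e+01,
        1.00900669e-02,  5.87040646e-03,  3.35528032e-07]), 'tool_pos': array([ 0.24677429, -0.60061406,  0.24724883]), 'orientation': array([-3.13923548e+00, -6.74216775e-06,  3.89875245e-01]), 'ft_force': array([-0.14899063,  0.62287102,  0.531527  ]), 'torque': array([ 0.00179643,  0.01181923, -0.03864965]), 'grip_force': 0.0, 'gripper_width': 0.08562327710204033}
```

View pics/top0.png

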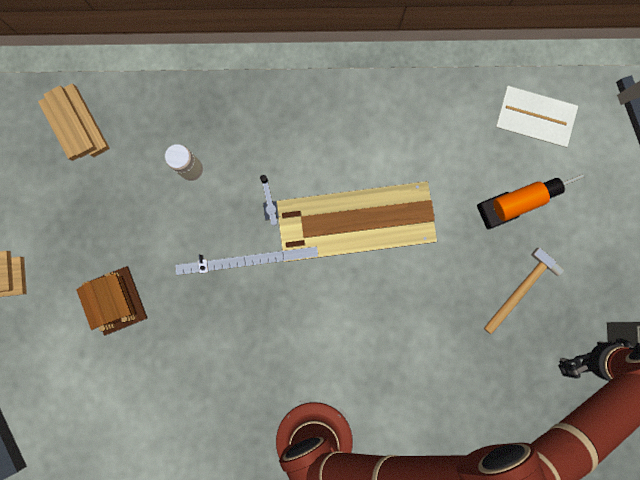

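View pics/side0.png

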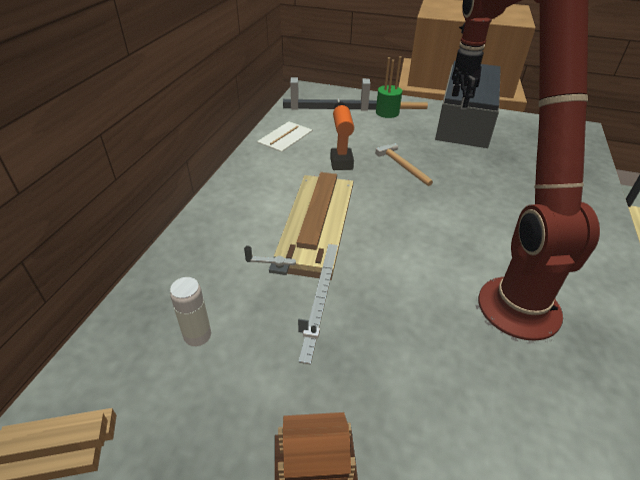

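Top view: the stand spans (278-437, 182-261), its outer edge on the left. The board's outer end is near (302,227), the knob at (264,179), the pivot at (271,212) and the pointer blade at (201,259). World +y is left in the image, so the board slides toward +y.

```bash
python3 - <<'E'
from h import *
f=dict(np.load("top0.npz")); P=cloud(f); rgb=f["pixels"].astype(int); hsv=cv2.cvtColor(f["pixels"],cv2.COLOR_RGB2HSV)
# regions
v,u=np.mgrid[:480,:640]
roi=(u>255)&(u<460)&(v>165)&(v<275)
deck=roi&(abs(P[...,2]-.06)<.006)&(hsv[...,1]>60)
board=roi&(abs(P[...,2]-.08)<.006)&(u>298)
for nm,m in (("deck",deck),("board",board)):
    n,l,s,c=cv2.connectedComponentsWithStats(m.astype(np.uint8)); 
    pts=P[m][:,:2].astype(np.float32)
    (c,wh,a)=cv2.minAreaRect(pts); print(nm,m.sum(),c,wh,a,P[m][:,2].mean()); print(cv2.boxPoints((c,wh,a)))
for nm,(a,b) in dict(knob=(264,179),piv=(271,212),blade=(201,257)).items():
    print(nm); 
    print((P[b-8:b+9,a-5:a+6,2]*1000).astype(int))
cr=np.vstack([cv2.resize(f["pixels"][165:285,165:285],(600,600),interpolation=cv2.INTER_CUBIC)])
cv2.imwrite("pics/crop1.png",cr[:,:,::-1])
E
```

```text
deck 5504 (0.5692817568778992, -0.10002794861793518) (0.16051925718784332, 0.43267929553985596) 6.822979927062988 0.05924049552289067
[[ 0.46388888  0.10524455]
 [ 0.51529217 -0.3243705 ]
 [ 0.67467463 -0.30530044]
 [ 0.62327135  0.12431461]]
board 2556 (0.5756149888038635, -0.1443389654159546) (0.06574657559394836, 0.34244734048843384) 4.709341526031494 0.07908595353284169
[[ 0.52879506  0.02360773]
 [ 0.55691034 -0.31768352]
 [ 0.6224349  -0.31228566]
 [ 0.59431964  0.02900559]]
knob
[[   2   -2   -2    4   -3   -1   -2   -2   -2    4   -7]
 [  -2    0    0    5   -7   -1    0   -3   -2   -3   -2]
 [   0   -3   -5    0   -1   -2   -1   -1    0   -8    2]
 [  -5    1   -7   -5   -4   -1   -1    0   -6    0    0]
 [  -1    0    0  106  111  110    1    0    0   -2   -1]
 [  -5   -2  114  112  115  113  113  117   10    0    0]
 [   0  116  113  109  117  110  110  108   -2    0    0]
 [  -2  110  110  110  112  112  110  114  100   -2   -2]
 [  -7  115  111  112  114  104  110  114   98   -1   -1]
 [  -2    0  116 1570  113  111  109  109   94 1570   -9]
 [  -7    0  100  113  112  1
[... 1287 characters left out ...]
 0]
 [  -5   -4   -5    1   -4   -4   -5    0   -1    7    0]
 [   1    0    1  100   94   86   67   -3   -2  -10   -7]
 [   4    0    4   99   96   83   69    3   -2    2    0]
 [   0    4    3  101   91   84   74  -10   -4   -1    5]
 [   1    1   -1  103   93   87   73   59    2    5    1]
 [   3    0    0  102   98   85   73   62    1   73   -2]
 [   0    0   63   97  107   93   77   67   74   70   69]
 [   4   -5   72  102   96   94   80   69   68   68   73]
 [  59   58   77   74  103  100 1570   73   71   68   69]
 [  59   59   77   74   91   90   81   76   70   70   69]
 [  60   59   59   67   76   75   66   69   73   71   69]
 [  58   55   62   73   73   74   76   66   72   69   66]]
```

View pics/crop1.png

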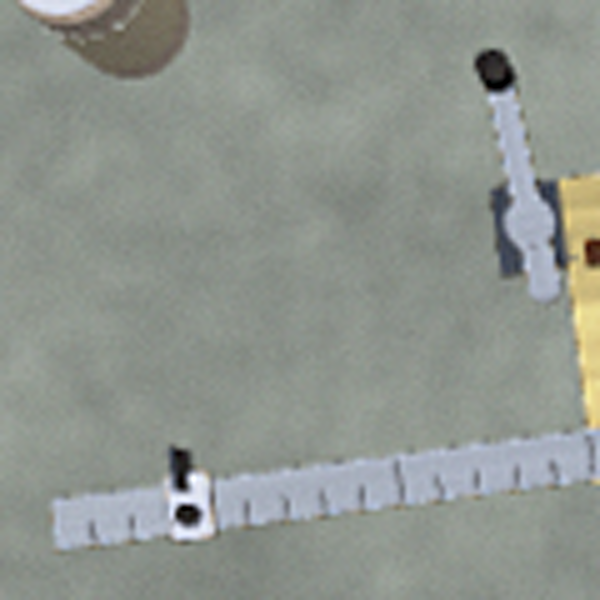

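The crop (5x, offset 165,165) shows the knob at about (493,68), the hub at (530,220), the nose tip at (545,295) and the blade from (178,450) to (188,490) on the rule.

```bash
cat >> h.py <<'E'
def onplane(f,uv,z):
    uv=np.atleast_2d(uv).astype(float);K=f["mtx"];T=f["world_from_camera"]
    r=np.c_[(uv[:,0]-K[0,2])/K[0,0],-(uv[:,1]-K[1,2])/K[1,1],-np.ones(len(uv))]@T[:3,:3].T
    return (T[:3,3]+r*((z-T[2,3])/r[:,2])[:,None])[:,:2]
E
python3 - <<'E'
from h import *
f=dict(np.load("top0.npz")); hsv=cv2.cvtColor(f["pixels"],cv2.COLOR_RGB2HSV).astype(int)
v,u=np.mgrid[:480,:640]; roi=(u>255)&(u<460)&(v>165)&(v<275)
print("hsv deck",hsv[195,350],"board",hsv[220,350],"rule",hsv[265,230],"table",hsv[150,330],"front",hsv[258,400:401])
yel=roi&(hsv[...,0]>15)&(hsv[...,0]<35)&(hsv[...,1]>60)&(hsv[...,2]>150)
br=roi&(hsv[...,1]>100)&(hsv[...,2]<170)&(u>300)
for nm,m,z in (("deck",yel,.06),("board",br,.08)):
    n,l,s,c=cv2.connectedComponentsWithStats(m.astype(np.uint8)); 
    m=np.isin(l,[i for i in range(1,n) if s[i,4]>200])
    q=onplane(f,np.c_[u[m],v[m]],z).astype(np.float32)
    r=cv2.minAreaRect(q); print(nm,m.sum(),r); print(cv2.boxPoints(r))
    # robust edge lines: per column top/bottom, per row left/right
    cols=range(330,420); 
    t=np.array([(x,np.where(m[:,x])[0].min()-.5) for x in cols]); b=np.array([(x,np.where(m[:,x])[0].max()+.5) for x in cols])
    rr=range(188,252) if nm=="deck" else range(215,232)
    L=np.array([(np.where(m[y])[0].min()-.5,y) for y in rr]);R=np.array([(np.where(m[y])[0].max()+.5,y) for y in rr])
    for k,e in zip("tbLR",(t,b,L,R)):
        w=onplane(f,e,z).astype(np.float32); vx,vy,x0,y0=cv2.fitLine(w,cv2.DIST_HUBER,0,.01,.01).ravel(); print(k,np.degrees(np.arctan2(vy,vx)),x0,y0)
E
```

```text
hsv deck [ 23 104 177] board [ 14 156 142] rule [108  27 161] table [ 42   9 147] front [[ 64  11 161]]
deck 5963 ((0.5713977813720703, -0.11658622324466705), (0.1605689823627472, 0.4002595841884613), 6.834311008453369)
[[ 0.4678686   0.0725678 ]
 [ 0.51549894 -0.3248477 ]
 [ 0.674927   -0.30574024]
 [ 0.6272966   0.09167525]]
t -83.17111 0.658222 -0.16637945
b -83.16633 0.49626586 -0.16309522
L -3.475208 0.56158906 0.07862706
R 86.43689 0.5654723 -0.26461887
board 2890 ((0.575373649597168, -0.14375005662441254), (0.060581840574741364, 0.3384116590023041), 5.823933124542236)
[[ 0.52806944  0.02150873]
 [ 0.56240875 -0.3151562 ]
 [ 0.62267786 -0.30900884]
 [ 0.58833855  0.02765608]]
t -83.41209 0.606044 -0.16332999
b -83.48815 0.54909754 -0.16217484
L 7.6837335 0.5678997 0.025346007
R -81.89169 0.55823445 -0.23304124
```

```bash
cat >> h.py <<'E'
TH=np.radians(96.83); O=np.array([0.5476,0.0821]); EX=np.array([np.cos(TH),np.sin(TH)]); EY=np.array([-EX[1],EX[0]])
def S(p): d=np.atleast_2d(p)[:,:2]-O; return np.c_[d@EX,d@EY]
def W(x,y): return O+x*EX+y*EY
E
python3 - <<'E'
from h import *
f=dict(np.load("top0.npz"));g=dict(np.load("side0.npz"))
def c(u,v): return 165+(u+.5)/5-.5,165+(v+.5)/5-.5
print("board corners",S(np.array([[ 0.52806944,0.02150873],[0.56240875,-0.3151562],[0.62267786,-0.30900884],[0.58833855,0.02765608]])).round(4))
print("board mid lat",S(np.array([[0.606044,-0.16333],[0.549097,-0.162175]])))
print("pivot",S(onplane(f,c(530,220),.0815)))
k=onplane(f,c(493,66),.1135); print("knob",k,S(k), "pivot world",W(.015,-.056))
d=S(k)[0]-[.015,-.056]; print("len",np.hypot(*d),"cam",np.arctan2(d[1],d[0])+np.pi/2)
gray=f["pixels"].sum(2); print(gray[251:272,194:214])
print("blade cands",[ (x,S(onplane(f,c(*x),.1045)).round(4).tolist()) for x in ((178,450),(173,450),(183,490),(172,447))])
print("rule end",S(onplane(f,[c(52,505),c(57,548)],.06)))
print("side scale", proj(g,np.r_[W(.215,.036),.1045]),proj(f,np.r_[W(.215,.036),.1045]))
E
```

```text
board corners [[-0.0578  0.0266]
 [-0.3962  0.0325]
 [-0.3973 -0.028 ]
 [-0.0589 -0.034 ]]
board mid lat [[-0.25063866 -0.02884176]
 [-0.2427195   0.02756375]]
pivot [[ 0.01466489 -0.05776719]]
knob [[0.67760563 0.11938867]] [[ 0.02156327 -0.13351754]] pivot world [0.60141873 0.10365329]
len 0.07779489828384513 cam 0.08446675329534736
[[430 432 435 430 437 424 440 440 437 434 431 427 420 422 414 422 428 434
  441 442]
 [425 426 422 429 446 440 432 443 442 431 427 419 420 423 412 426 435 428
  451 440]
 [423 406 428 427 424 411 436 464 461 434 425 419 422 397 417 418 438 438
  449 438]
 [430 417 427 433 393 257 334 399 402 424 421 425 420 405 412 432 432 435
  437 450]
 [425 407 435 415 363 182  40  92 203 359 436 414 419 428 423 426 431 438
  437 422]
 [433 424 424 410 378 201  77  87 146 330 430 412 423 418 429 430 444 434
  442 430]
 [419 419 425 431 415 204 121  96 130 331 431 417 420 430 420 430 430 415
  429 421]
 [415 417 428 428 394 203 136  90 110 263 397 424 414 411 428 425 428 424
  405 417]
 [419 413 410 426 427 283 129  65 239 482 529 542 436 380 413 415 396 430
  436 466
[... 664 characters left out ...]
40 538
  564 492]
 [542 548 547 509 541 624 166  80  96  67 182 515 677 504 471 558 557 548
  564 511]
 [558 526 547 550 549 523 487 267 140 201 322 640 678 546 444 568 546 511
  550 518]
 [551 566 570 564 553 591 698 574 453 510 564 709 692 630 408 532 453 416
  444 391]
 [584 549 540 543 509 616 711 720 712 714 699 680 662 578 307 396 381 382
  390 385]]
blade cands [((178, 450), [[0.2029, 0.0378]]), ((173, 450), [[0.2054, 0.0374]]), ((183, 490), [[0.2027, 0.058]]), ((172, 447), [[0.2057, 0.0359]])]
rule end [[0.27913387 0.05425046]
 [0.27899112 0.07661192]]
side scale (np.float64(297.1294688340379), np.float64(321.513172862205)) (np.float64(195.326757055667), np.float64(254.526520594135))
```

Measurements agree with the given sizes (deck 160.6 x 400.3 mm, cam arm 77.8 mm, pivot within 2 mm). The cam is at about 0.08 rad, the blade at stand x ≈ 0.204 and the board end at ≈ -0.0575. Next I move to above the knob.

```bash
r='{"hand":0.45,"slide":[0.96,-0.717,0],"roll":0}'
python3 -m pendant '[{"hand":0.45,"slide":[0.96,-0.717,0],"roll":0},{"hand":0.45,"slide":[0.96,-0.717,0],"roll":0},{"hand":0.45,"slide":[0.96,-0.717,0],"roll":0},{"hand":0.45,"slide":[0.96,-0.717,0],"roll":0},{"hand":0.45,"slide":[0.96,-0.717,0],"roll":0}]'
python3 -m pendant '[{"hand":0.45,"slide":[0.96,-0.717,0],"roll":0},{"hand":0.45,"slide":[0.96,-0.717,0],"roll":0},{"hand":0.45,"slide":[0.96,-0.717,0],"roll":0},{"hand":0.45,"slide":[0.96,-0.717,0],"roll":0},{"hand":0.45,"slide":[0.96,-0.717,0],"roll":0}]'
python3 -m pendant '[{"hand":0.45,"slide":[0.96,-0.717,0],"roll":0},{"hand":0.45,"slide":[0.96,-0.717,0],"roll":0},{"hand":0.45,"slide":[0.96,-0.717,0],"roll":0.89},{"hand":0.45,"slide":[0,0,0],"roll":0.89},{"hand":0.45,"slide":[0,0,0],"roll":0}]'
cat >> h.py <<'E'
def go(x,y,z):
    "remaining shift in tool units at present measured pose"
    s=env.read_state(); yaw=s["orientation"][2]; d=np.array([x,y,z])-s["tool_pos"]
    c,n=np.cos(yaw),np.sin(yaw)
    return np.round(np.array([c*d[0]+n*d[1], n*d[0]-c*d[1], -d[2]])/.05,3), round(yaw,4)
E
python3 - <<'E'
from h import *
print(go(0.6776,.1194,.10), env.read_state()["joint_pos"].round(2))
f=env.grab_frame("wrist"); np.savez("w1.npz",**f); cv2.imwrite("pics/w1.png",f["pixels"][:,:,::-1])
E
```

```text
time: 0.72
tool_pos: [0.4015, -0.3423, 0.2481]
orientation: [-3.141, 0.0, 0.39]
ft_force: [0.6, 0.3, -0.0]
gripper_width: 0.0383
grip_force: 0.0
time: 1.35
tool_pos: [0.5553, -0.0856, 0.248]
orientation: [-3.142, 0.001, 0.39]
ft_force: [1.3, -0.2, -0.5]
gripper_width: 0.0383
grip_force: 0.0
time: 1.98
tool_pos: [0.6467, 0.0675, 0.2474]
orientation: [3.141, 0.002, 0.206]
ft_force: [-1.4, -0.4, -0.0]
gripper_width: 0.0381
grip_force: 0.0
(array([ 0.816, -0.89 ,  2.948]), np.float64(0.2057)) [-0.12  0.62 -0.04  1.42  0.03  1.11 -1.52]
```

View pics/w1.png

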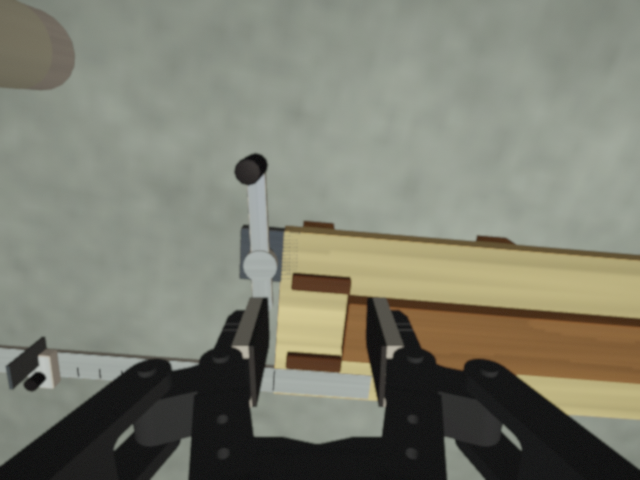

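The wrist view shows the knob top at (248,171), the hub at (260,266), the board end at (348,330) and the blade's top edge near (8,362).

```bash
python3 - <<'E'
from h import *
f=dict(np.load("w1.npz"))
for n,p,z in (("knob",(248,171),.1135),("hub",(260,266),.0815),("blade",(8,362),.1045),("bladefoot",(45,338),.072),("end",(348,310),.08),("deckcorner",(285,227),.06),("deck low",(277,397),.06)):
    w=onplane(f,p,z); print(n,w.round(4),S(w).round(4),proj(f,np.r_[w[0],z]))
g=f["pixels"].astype(int).sum(2); print(g[355:392:3,:60:2])
print(go(*onplane(f,(248,171),.1135)[0],.10))
E
```

```text
knob [[0.6784 0.1201]] [[ 0.0222 -0.1344]] (np.float64(247.99999999999997), np.float64(171.00000000000017))
hub [[0.6013 0.104 ]] [[ 0.0153 -0.0559]] (np.float64(260.0), np.float64(265.9999999999999))
blade [[0.4906 0.2832]] [[0.2064 0.0327]] (np.float64(8.0), np.float64(362.00000000000006))
bladefoot [[0.4938 0.2754]] [[0.1984 0.0304]] (np.float64(45.00000000000006), np.float64(338.0))
end [[0.5772 0.0271]] [[-0.0581 -0.0229]] (np.float64(348.0), np.float64(310.0))
deckcorner [[0.6304 0.091 ]] [[-0.001  -0.0833]] (np.float64(285.0), np.float64(227.00000000000006))
deck low [[0.4645 0.0682]] [[-0.0039  0.0842]] (np.float64(277.0), np.float64(397.0))
[[489 490 494 494 494 496 494 492 473 375 195 119 117 123 124 123 121 119
  133 313 433 437 419 395 365 334 329 329 344 458]
 [486 485 486 485 487 485 471 368 208 127 120 120 118 119 120 124 121 117
  150 419 565 578 570 561 535 423 335 327 337 434]
 [488 488 490 491 475 397 258 128 111 117 118 118 121 120 117 120 115 120
  134 365 552 580 577 568 549 450 343 330 329 411]
 [484 486 478 422 272 133 117 121 116 120 116 119 117 114 121 118 1
[... 537 characters left out ...]
546 450 337 333 336]
 [406 403 401 381 275 208 137 119 119 117 118 160 256 247 142  68  44  27
   39  33  40  43 195 473 562 555 485 350 330 332]
 [398 400 401 391 305 227 157 112 113 150 254 322 215  95  81  82  75  69
   41  37  71 275 495 568 566 558 504 369 332 345]
 [396 395 393 392 335 234 177 127 219 345 393 358 176  80  89  81  80  84
   73 139 391 536 565 572 565 561 523 392 357 384]
 [395 392 392 391 357 278 240 287 374 394 394 388 319 171  87  82  82  95
  182 337 421 443 456 468 476 480 467 400 388 392]
 [398 398 398 398 389 383 378 383 388 389 390 389 391 372 328 283 266 323
  368 388 389 392 393 395 397 393 391 391 393 395]]
(array([ 0.839, -0.926,  2.954]), np.float64(0.2043))
```

```bash

python3 -m pendant '[{"hand":0.45,"slide":[0.42,-0.463,0],"roll":0},{"hand":0.45,"slide":[0.42,-0.463,0],"roll":0},{"hand":0.45,"slide":[0,0,0.8],"roll":0},{"hand":0.45,"slide":[0,0,0.8],"roll":0},{"hand":0.45,"slide":[0,0,0.5],"roll":0}]'
python3 -m pendant '[{"hand":0.45,"slide":[0,0,0.4],"roll":0},{"hand":0.45,"slide":[0,0,0.4],"roll":0},{"hand":0.45,"slide":[0,0,0],"roll":0}]'
python3 - <<'E'
from h import *
print(go(.6784,.1201,.1))
f=env.grab_frame("wrist"); cv2.imwrite("pics/w2.png",f["pixels"][:,:,::-1])
E
```

```text
time: 2.65
tool_pos: [0.6776, 0.1186, 0.1411]
orientation: [3.141, 0.004, 0.202]
ft_force: [-0.2, -0.1, -0.1]
gripper_width: 0.0381
grip_force: 0.0
time: 3.02
tool_pos: [0.6775, 0.1195, 0.1015]
orientation: [3.141, 0.004, 0.203]
ft_force: [0.0, 0.3, 0.6]
gripper_width: 0.038
grip_force: 0.0
(array([ 0.019, -0.007,  0.03 ]), np.float64(0.2026))
```

View pics/w2.png

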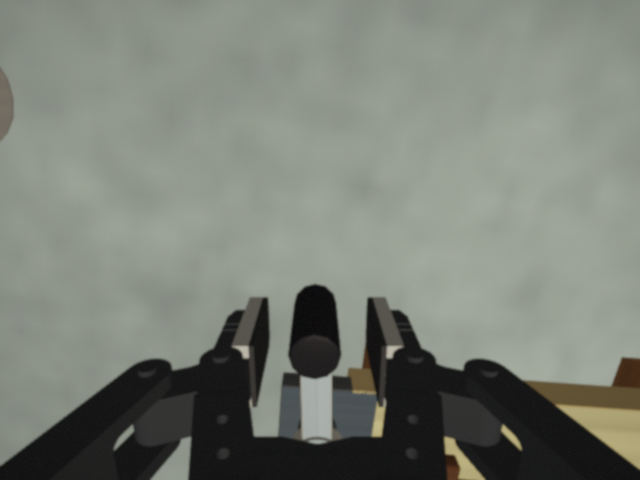

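The knob stands centred between the fingers at (315,355). Next I swing it along its arc.

```bash

python3 -m pendant '[{"hand":0.45,"slide":[-0.009,-0.163,0],"roll":-1},{"hand":0.45,"slide":[-0.009,-0.163,0],"roll":-1},{"hand":0.45,"slide":[-0.009,-0.163,0],"roll":-1},{"hand":0.45,"slide":[-0.009,-0.163,0],"roll":-1},{"hand":0.45,"slide":[-0.009,-0.163,0],"roll":-1}]'
python3 -m pendant '[{"hand":0.45,"slide":[-0.009,-0.163,0],"roll":-1},{"hand":0.45,"slide":[-0.009,-0.163,0],"roll":-1},{"hand":0.45,"slide":[-0.009,-0.163,0],"roll":-1},{"hand":0.45,"slide":[-0.009,-0.163,0],"roll":-1},{"hand":0.45,"slide":[-0.009,-0.163,0],"roll":-1}]'
python3 - <<'E'
from h import *
p=env.read_state()["tool_pos"][:2]-W(.015,-.056); print(np.hypot(*p),np.arctan2(p[1],p[0]),np.arctan2(p[1],p[0])-(TH-np.pi/2))
E
```

```text
time: 3.7
tool_pos: [0.6619, 0.1563, 0.1049]
orientation: [3.139, -0.002, 0.73]
ft_force: [1.2, -1.3, -0.6]
gripper_width: 0.0386
grip_force: 0.5
time: 4.32
tool_pos: [0.6285, 0.179, 0.1051]
orientation: [3.137, -0.002, 1.254]
ft_force: [1.0, 0.3, -0.7]
gripper_width: 0.0383
grip_force: 0.5
0.08004533611318147 1.225806638313808 1.1066006504025954
```

```bash

python3 -m pendant '[{"hand":0.45,"slide":[-0.025,-0.163,0],"roll":-1},{"hand":0.45,"slide":[-0.02,-0.163,0],"roll":-1},{"hand":0.45,"slide":[-0.009,-0.163,0],"roll":-1},{"hand":0.45,"slide":[-0.009,-0.163,0],"roll":-1},{"hand":0.45,"slide":[-0.009,-0.17,0],"roll":-0.5}]'
python3 -m pendant '[{"hand":0.45,"slide":[0,0,0],"roll":0},{"hand":0.45,"slide":[0,0,0],"roll":0}]'
python3 - <<'E'
from h import *
s=env.read_state();p=s["tool_pos"][:2]-W(.015,-.056); print(np.hypot(*p),np.arctan2(p[1],p[0])-(TH-np.pi/2),s["orientation"])
E
```

```text
time: 4.95
tool_pos: [0.5872, 0.1804, 0.105]
orientation: [3.137, -0.001, 1.723]
ft_force: [1.0, 0.5, 0.6]
gripper_width: 0.0382
grip_force: 0.6
time: 5.2
tool_pos: [0.586, 0.1793, 0.1035]
orientation: [-3.142, 0.001, 1.72]
ft_force: [0.4, 0.5, -0.1]
gripper_width: 0.0381
grip_force: 0.0
0.07724039705758383 1.6526767701152845 [-3.14157027e+00  7.05344553e-04  1.72046199e+00]
```

```bash

python3 -m pendant '[{"hand":0.45,"slide":[0,0,-0.8],"roll":0},{"hand":0.45,"slide":[0,0,-0.8],"roll":0},{"hand":1,"slide":[0,0,-0.8],"roll":0.29},{"hand":1,"slide":[-0.9,0,0],"roll":0},{"hand":1,"slide":[-0.9,0,0],"roll":0}]'
python3 -m pendant '[{"hand":1,"slide":[-0.9,0,0],"roll":0},{"hand":1,"slide":[-0.9,0,0],"roll":0},{"hand":1,"slide":[-0.9,0,0],"roll":0},{"hand":1,"slide":[-0.9,0,0],"roll":0},{"hand":1,"slide":[-0.9,0,0],"roll":0}]'
python3 -m pendant '[{"hand":1,"slide":[-0.9,0,0],"roll":0},{"hand":1,"slide":[-0.9,0,0],"roll":0},{"hand":1,"slide":[0,0,0],"roll":0}]'
python3 - <<'E'
from h import *
print(go(*W(-.375,0),.08))
f=env.grab_frame("wrist"); cv2.imwrite("pics/w3.png",f["pixels"][:,:,::-1]); np.savez("w3.npz",**f)
f=env.grab_frame("top"); np.savez("t3.npz",**f);k=f["pixels"][160:280,170:330]; cv2.imwrite("pics/t3.png",cv2.resize(k,(800,600),interpolation=cv2.INTER_CUBIC)[:,:,::-1])
E
```

```text
time: 5.82
tool_pos: [0.597, 0.0898, 0.2241]
orientation: [3.14, 0.0, 1.692]
ft_force: [0.9, 0.1, 0.3]
gripper_width: 0.0856
grip_force: 0.0
time: 6.45
tool_pos: [0.6237, -0.1346, 0.2232]
orientation: [-3.141, 0.0, 1.69]
ft_force: [0.3, -0.8, 0.5]
gripper_width: 0.0855
grip_force: 0.0
time: 6.82
tool_pos: [0.6334, -0.2293, 0.2221]
orientation: [-3.139, 0.004, 1.681]
ft_force: [-0.2, -0.0, -0.9]
gripper_width: 0.0854
grip_force: 0.0
(array([-1.121, -0.954,  2.842]), np.float64(1.6813))
```

View pics/w3.png

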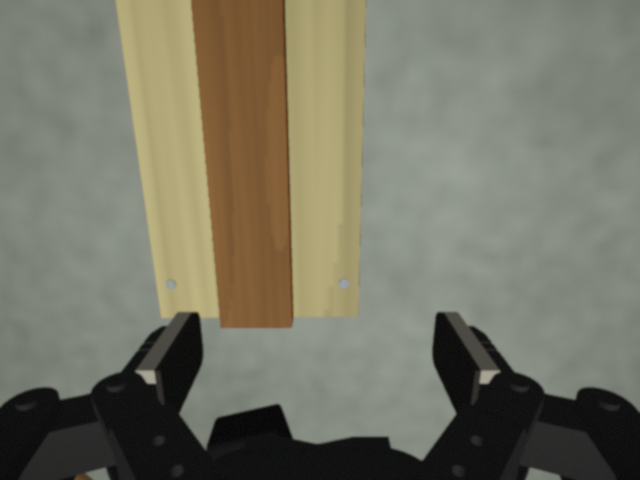

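View pics/t3.png

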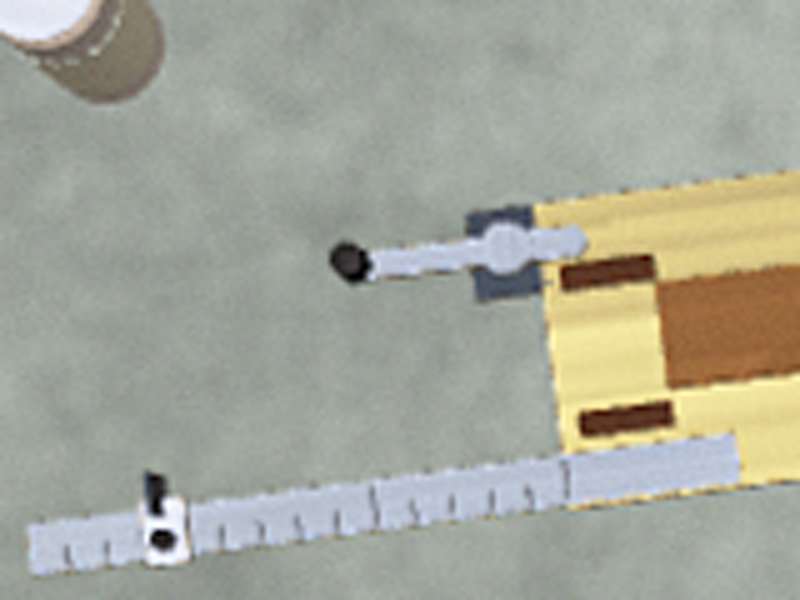

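The lever is fully open (handle along the stand's +x in the top view). The board tail sits at (220..293, 327) in the wrist view. Next I move over the tail.

```bash

python3 - <<'E'
from h import *
f=dict(np.load("w3.npz")); print(S(onplane(f,[(220,327),(293,327)],.08)),S(onplane(f,[(160,317),(358,317)],.06)),S(onplane(f,[(195,20),(286,20)],.08)))
E
python3 -m pendant '[{"hand":1,"slide":[-0.56,-0.477,0],"roll":-0.09},{"hand":1,"slide":[-0.56,-0.477,0],"roll":0},{"hand":1,"slide":[0,0,0.7],"roll":0},{"hand":1,"slide":[0,0,0.7],"roll":0},{"hand":1,"slide":[0,0,0.7],"roll":0}]'
python3 -m pendant '[{"hand":1,"slide":[0,0,0],"roll":0},{"hand":1,"slide":[0,0,0],"roll":0}]'
python3 - <<'E'
from h import *
print(go(*W(-.375,0),.08))
E
```

```text
[[-0.39680198  0.02678064]
 [-0.39720207 -0.02887442]] [[-0.39886125  0.08045081]
 [-0.400027   -0.08036438]] [[-0.18807191  0.02449229]
 [-0.18854628 -0.03028125]]
time: 7.55
tool_pos: [0.5948, -0.2814, 0.1178]
orientation: [3.141, -0.001, 1.703]
ft_force: [0.4, 0.6, -0.3]
gripper_width: 0.0853
grip_force: 0.0
time: 7.8
tool_pos: [0.5956, -0.2827, 0.1199]
orientation: [3.139, 0.0, 1.702]
ft_force: [0.0, -0.1, 0.7]
gripper_width: 0.0855
grip_force: 0.0
(array([-0.141, -0.088,  0.798]), np.float64(1.7024))
```

```bash

python3 -m pendant '[{"hand":1,"slide":[-0.14,-0.07,0.44],"roll":0.11},{"hand":1,"slide":[0,0,0.4],"roll":0},{"hand":1,"slide":[0,0,0],"roll":0}]'
python3 -m pendant '[{"hand":0.55,"slide":[0,0,0],"roll":0},{"hand":0.55,"slide":[0,0,0],"roll":0},{"hand":0.55,"slide":[0,0,0],"roll":0},{"hand":0.55,"slide":[0,0,0],"roll":0}]' 50
python3 - <<'E'
from h import *
s=env.read_state();print(go(*W(-.375,0),.08),S(s["tool_pos"]),s["ft_force"])
E
```

```text
time: 8.18
tool_pos: [0.591, -0.2904, 0.0753]
orientation: [-3.139, -0.002, 1.69]
ft_force: [0.4, 0.2, 0.0]
gripper_width: 0.085
grip_force: 0.0
time: 8.68
tool_pos: [0.5928, -0.291, 0.0777]
orientation: [3.139, 0.001, 1.69]
ft_force: [-0.1, 0.6, 6.4]
gripper_width: 0.0539
grip_force: 55.9
(array([ 0.016, -0.01 , -0.045]), np.float64(1.6897)) [[-0.37581443 -0.00051462]] [-0.07100958  0.56510263  6.44166068]
```

Gripped: the opening is 53.9 mm at 56 N. Next I slide out in stages.

```bash

python3 -m pendant '[{"hand":0.55,"slide":[0.3,0,0],"roll":0},{"hand":0.55,"slide":[0.4,0,0],"roll":0},{"hand":0.55,"slide":[0.4,0,0],"roll":0},{"hand":0.55,"slide":[0.4,0,0],"roll":0},{"hand":0.55,"slide":[0.3,0,0],"roll":0}]'
python3 - <<'E'
from h import *
s=env.read_state();print(S(s["tool_pos"]),s["orientation"])
f=env.grab_frame("top"); np.savez("t4.npz",**f)
hsv=cv2.cvtColor(f["pixels"],cv2.COLOR_RGB2HSV).astype(int);v,u=np.mgrid[:480,:640]
b=(hsv[...,1]>130)&(hsv[...,2]<185)&(hsv[...,0]<20)&(u>180)&(u<340)&(v>205)&(v<240)
n,l,st,c=cv2.connectedComponentsWithStats(b.astype(np.uint8)); m=l==1+st[1:,4].argmax()
q=S(onplane(f,np.c_[u[m],v[m]],.08)); print(m.sum(),q[:,0].max(),np.percentile(q[q[:,0]>q[:,0].max()-.02][:,1],[0,100]))
E
```

```text
time: 9.3
tool_pos: [0.5821, -0.2041, 0.0777]
orientation: [3.139, 0.005, 1.688]
ft_force: [0.5, -4.1, 5.3]
gripper_width: 0.0538
grip_force: 55.9
[[-2.88279566e-01 -1.82620359e-04]] [3.13904293 0.00496239 1.68828694]
1604 0.02754175102895996 [-0.02794044  0.02188062]
```

```bash

python3 -m pendant '[{"hand":0.55,"slide":[0.35,0,0],"roll":0},{"hand":0.55,"slide":[0.4,0,0],"roll":0},{"hand":0.55,"slide":[0.4,0,0],"roll":0},{"hand":0.55,"slide":[0.4,0,0],"roll":0},{"hand":0.55,"slide":[0.4,0,0],"roll":0}]'
python3 -m pendant '[{"hand":0.55,"slide":[0.4,0,0],"roll":0},{"hand":0.55,"slide":[0.4,0,0],"roll":0},{"hand":0.55,"slide":[0.35,0,0],"roll":0},{"hand":0.55,"slide":[0,0,0],"roll":0},{"hand":0.55,"slide":[0,0,0],"roll":0}]'
python3 - <<'E'
from h import *
s=env.read_state();print(S(s["tool_pos"]),s["orientation"])
f=env.grab_frame("top"); np.savez("t5.npz",**f); 
g=env.grab_frame("side"); np.savez("s5.npz",**g)
k=f["pixels"][235:275,180:260]; cv2.imwrite("pics/t5.png",cv2.resize(f["pixels"][205:280,185:285],(800,600),interpolation=cv2.INTER_CUBIC)[:,:,::-1])
cv2.imwrite("pics/s5.png",cv2.resize(g["pixels"][225:345,220:380],(800,600),interpolation=cv2.INTER_CUBIC)[:,:,::-1])
E
```

```text
time: 9.98
tool_pos: [0.5709, -0.1086, 0.0777]
orientation: [3.139, 0.006, 1.686]
ft_force: [1.2, -5.5, 7.4]
gripper_width: 0.054
grip_force: 56.1
time: 10.6
tool_pos: [0.5638, -0.047, 0.0776]
orientation: [3.139, -0.0, 1.691]
ft_force: [0.2, 0.7, 8.4]
gripper_width: 0.0539
grip_force: 56.3
[[-0.13014417 -0.00070097]] [ 3.13904586e+00 -2.98918346e-04  1.69052792e+00]
```

View pics/t5.png

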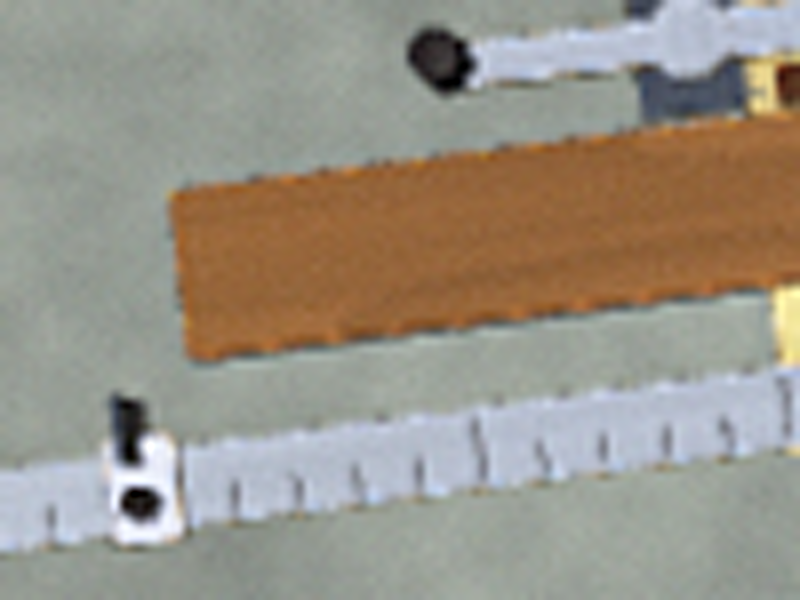

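View pics/s5.png

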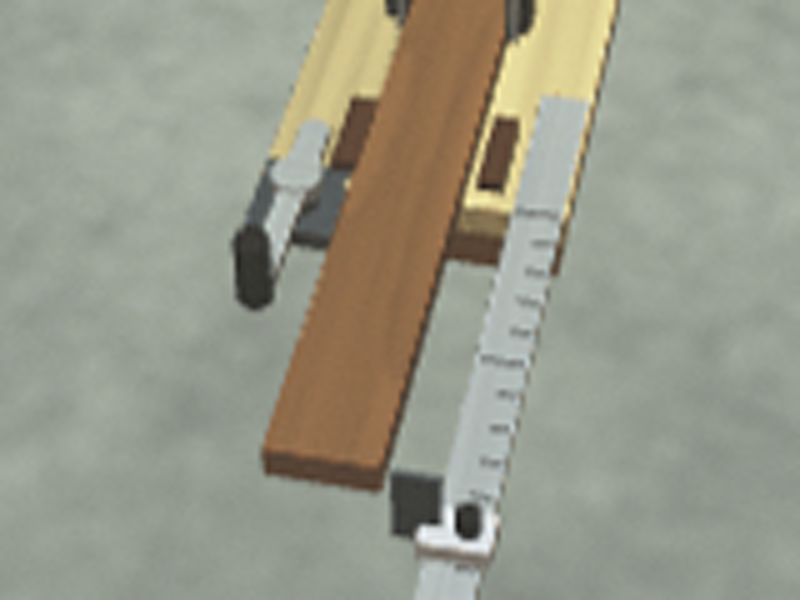

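Top crop (8x, offset 185,205): board end corners at (170,188) and (187,360), blade top outer edge at (110,395). Side crop (5x, offset 220,225): board end top corners at (264,453) and (383,472), blade top edge at (391,472) to (442,478).

```bash
python3 - <<'E'
from h import *
f=dict(np.load("t5.npz"));g=dict(np.load("s5.npz"))
c=lambda s,ox,oy,p:[(ox+(a+.5)/s-.5,oy+(b+.5)/s-.5) for a,b in p]
print("top end",S(onplane(f,c(8,185,205,[(170,188),(187,360)]),.08)),"blade outer edge",S(onplane(f,c(8,185,205,[(110,395)]),.1045)))
print("side end",S(onplane(g,c(5,220,225,[(264,453),(383,472)]),.08)),"blade",S(onplane(g,c(5,220,225,[(391,472),(442,478)]),.1045)))
print("calib check top edge",S(onplane(f,c(8,185,205,[(778,370)]),.06)))
print(f["pixels"].sum(2)[252:260,194:206]); print(g["pixels"].sum(2)[315:326,294:312])
E
```

```text
top end [[ 0.1856014  -0.0297677 ]
 [ 0.18648896  0.02574628]] blade outer edge [[0.20739687 0.03550592]]
side end [[ 0.19022556 -0.02646971]
 [ 0.19028179  0.0278777 ]] blade [[0.20818555 0.03594873]
 [0.20709252 0.05805945]]
calib check top edge [[0.00079317 0.05223722]]
[[454 464 463 467 462 470 484 472 475 471 449 458]
 [459 451 456 454 469 446 464 495 497 467 454 462]
 [455 450 470 470 419 286 366 444 436 462 464 448]
 [457 449 462 450 363 181  49  94 232 390 465 444]
 [457 467 449 460 409 225 127  83 148 351 484 447]
 [455 458 453 470 441 223 136  94 165 348 471 447]
 [450 443 450 465 419 232 124  75 131 275 437 449]
 [458 438 455 446 462 298 153  58 263 517 572 596]]
[[342 346 342 182 298 491 481 469 467 461 457 459 454 457 462 470 524 554]
 [341 338 302 203 379 488 478 472 468 465 465 458 464 460 462 472 540 560]
 [354 327 237 249 471 490 479 477 477 467 464 463 467 461 463 485 548 556]
 [267 254 201 275 464 428 460 461 485 484 478 474 472 467 469 519 552 557]
 [204 205 223 363 337 304 334 346 375 392 393 424 444 455 483 531 558 557]
 [211 208 238 393 234 197 204 224 228 255 264 311 333 336 377 547 564 556]
 [210 205 281 445 230 178 180 184 190 185 197 209 197 218 333 562 564 558]
 [187 206 291 471 224 177 183 186 188 173 189 178 179 202 378 567 564 551]
 [318 336 419 457 222 179 186 183 190 191 185 186 176 207 386 575 562 545]
 [433 444 470 447 211 178 182 187 187 185 187 183 181 202 387 579 561 556]
 [462 464 467 457 267 175 188 186 190 187 182 191 174 204 386 571 557 478]]
```

```bash

python3 -m pendant '[{"hand":0.55,"slide":[0.18,0,0],"roll":0},{"hand":0.55,"slide":[0.18,0,0],"roll":0},{"hand":0.55,"slide":[0,0,0],"roll":0},{"hand":0.55,"slide":[0,0,0],"roll":0},{"hand":0.55,"slide":[0,0,0],"roll":0}]'
python3 - <<'E'
from h import *
s=env.read_state();print(S(s["tool_pos"]),s["orientation"])
f=env.grab_frame("top"); g=env.grab_frame("side"); np.savez("t6.npz",**f); np.savez("s6.npz",**g)
a=cv2.resize(f["pixels"][220:270,185:235],(400,400),interpolation=cv2.INTER_CUBIC)
b=cv2.resize(g["pixels"][300:350,265:315],(400,400),interpolation=cv2.INTER_CUBIC)
cv2.imwrite("pics/c6.png",np.hstack([a,b])[:,:,::-1])
# predicted pixel lines of board end at several stand x, for both views
for x in (.200,.205,.21): print(x,[np.round((np.array(proj(h,np.r_[W(x,y),.08]))-o+.5)*8-.5,1) for h,o in ((f,(185,220)),(g,(265,300))) for y in (-.0285,.0265)],
  [np.round((np.array(proj(h,np.r_[W(x,.036),.1045]))-o+.5)*8-.5,1) for h,o in ((f,(185,220)),(g,(265,300)))])
E
```

```text
time: 11.32
tool_pos: [0.562, -0.0318, 0.0777]
orientation: [3.139, 0.003, 1.688]
ft_force: [0.2, -2.3, 8.5]
gripper_width: 0.0536
grip_force: 56.3
[[-0.11482201 -0.00072914]] [3.13903965e+00 2.70536245e-03 1.68807883e+00]
0.2 [array([125.8,  77.7]), array([145.2, 247.8]), array([ 46.4, 151.5]), array([240.4, 182.5])] [array([133.6, 273.5]), array([272.7, 131.7])]
0.205 [array([110.3,  79.8]), array([129.7, 249.9]), array([ 41.7, 165.8]), array([236.4, 197. ])] [array([117.8, 275.6]), array([268.7, 146.2])]
0.21 [array([94.8, 81.8]), array([114.1, 251.9]), array([ 36.9, 180.1]), array([232.3, 211.6])] [array([101.9, 277.6]), array([264.6, 160.9])]
```

View pics/c6.png

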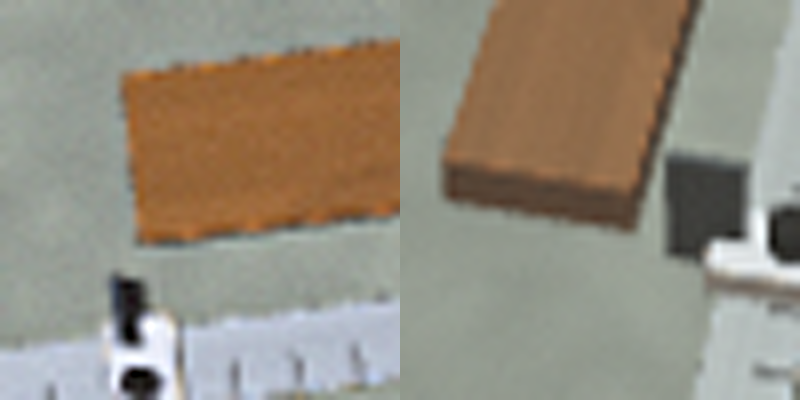

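The left panel puts the end corners at (123,75) and (137,243) with the blade's outer edge at u≈110. The right panel puts the end corners at (45,160) and (232,193) with the blade's top corner at (268,155). Both views give about 5 mm still to go.

```bash

python3 -m pendant '[{"hand":0.55,"slide":[0.1,0,0],"roll":0},{"hand":0.55,"slide":[0,0,0],"roll":0},{"hand":0.55,"slide":[0,0,0],"roll":0},{"hand":0.55,"slide":[0,0,0],"roll":0},{"hand":0.55,"slide":[0,0,0],"roll":0}]'
python3 - <<'E'
from h import *
s=env.read_state();print(S(s["tool_pos"]),s["orientation"],s["ft_force"])
f=env.grab_frame("top"); g=env.grab_frame("side")
a=cv2.resize(f["pixels"][220:270,185:235],(400,400),interpolation=cv2.INTER_CUBIC)
b=cv2.resize(g["pixels"][300:350,265:315],(400,400),interpolation=cv2.INTER_CUBIC)
cv2.imwrite("pics/c7.png",np.hstack([a,b])[:,:,::-1])
E
```

```text
time: 12.05
tool_pos: [0.5615, -0.0281, 0.0777]
orientation: [3.139, 0.004, 1.687]
ft_force: [0.5, -4.1, 8.8]
gripper_width: 0.0538
grip_force: 56.3
[[-0.11105586 -0.00072994]] [3.13906922 0.00415778 1.68692283] [ 0.52881962 -4.09056704  8.78100523]
```

View pics/c7.png

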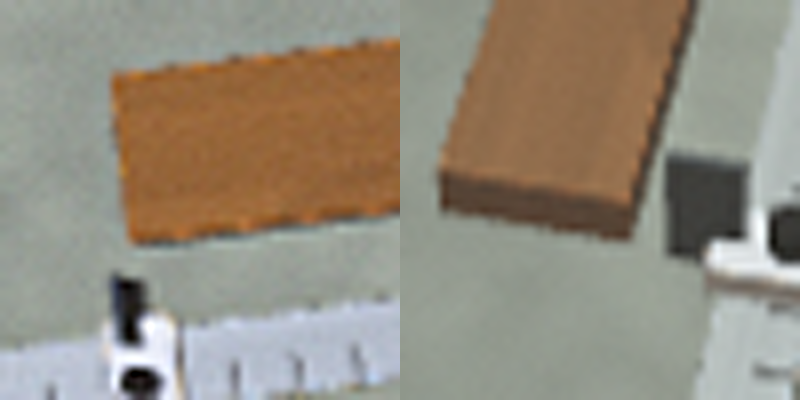

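Both views now put the end about 1.5 mm short of the blade's plane, flat and centred. Handing in.

```bash
python3 -c "
from plant import env
print(abs(env.read_state()['qd']).max()); print(env.job_done())"
```

```text
0.001758703870418866
the job is handed in; nothing more can be done
None
```

I handed the job in with the lever swung fully open and the board still gripped, flat and still on the stand; its end measured about 1.5 mm short of the blade's plane (tolerance 5 mm), and no verdict came back.

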